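# Shut and lock the hopper's shutter

## Robot

A 7-joint arm with a two-finger parallel gripper is mounted at the origin on the work surface. World frame = base frame: x ahead of the robot, y to its left, z up, the work surface at z = 0. Lengths are in m, angles in rad, forces in N, time in s.
With the tool pointing down it reaches from about 0.425 to 1.025 m from the base axis. Payload 3.6 kg.
Tool frame: the origin (TCP) lies on the centre line of the jaws, within the pads' length; the fingertips stand 8 mm ahead of it and the grasp point (between the pads) lies 11 mm behind it (robot.finger_overhang is the distance from the TCP to the fingertips, in m); z points along the fingers, y is the line along which they close (so a half turn about z gives the same grasp; the last joint's range is limited). The gripper opens to 85 mm and grips with 20 to 120 N. Pads are 22 mm wide; open, the fingers measure 114 mm over their backs; the gripper's body (76 mm by 85 mm) begins 54 mm behind the grasp point. The pads swing forward as they close: fully open they stand 13 mm farther back than shut.
Start: joints at [1.058, 0.591, 0.048, 1.609, -0.033, 0.943, -0.034], TCP at [0.295, -0.662, 0.239] pointing down, gripper open.
Joint ranges: [-2.69, 2.69], [-0.47, 2.24], [-1.27, 1.36], [0.19, 2.51], [-1.53, 4.68], [0.08, 2.07], [-3.09, 3.09]. Speed limits (rad/s): [2.57, 2.57, 3.14, 3.14, 3.14, 3.14, 3.14].

## Interface

Orientations are given as a 3x3 rotation matrix whose columns are the frame's x, y, z axes.
In Python, from plant import robot, camera gives the robot as it stands. The module is installed in compiled form; this text tells all that it offers. Calls block until the motion is done:
- robot.reach(position, orientation): joint-space move of the TCP to a pose.
- robot.move_linear(position, vel=0.15, attitude=None): straight line of the TCP; attitude=None keeps the orientation; vel is the mean speed in m/s.
- robot.move_joints(angles): joint-space move.
- robot.open_jaws() and robot.grasp(): open the fingers fully, or close them until they stop; the grip force is fixed at half the most.
- robot.sleep(seconds).
- robot.inverse_kinematics(position, orientation): joint angles nearest the present ones, or None.
- camera(name): name is "scene" or "top" or "wrist"; returns a dict with "img" (400x640x3 uint8, red, green, blue), "mtx" (3x3 intrinsics, pixels), "k1" (the pictures are not rectified: a ray, as slopes to the right and down, at radius r is drawn at 1 + k1 r^2 times it, then the intrinsics apply), "world_to_cam" (4x4, takes a point from world to camera coordinates). Camera axes: x right, y up, looking along -z (the intrinsics and any distortion apply to the point x, -y, -z); pixel columns grow to the right and rows downward; lengths in m; the calibration is good to about 2 mm. A picture is of the moment at which its call begins. There is no depth.
A pose or a line that the arm cannot do raises robot.PlanningError and nothing moves.
- robot.hand_in(): hands the job in; it is judged then, once.
Readings, each from a call of its own:
- robot.get_t(): time.
- robot.get_joints(): joint angles.
- robot.get_joint_vel(): joint speeds.
- robot.get_effort(): joint torques, N m.
- robot.get_eef_pos(): TCP position.
- robot.get_tcp_rot(): TCP orientation.
- robot.get_wrist_force(): force on the tool from outside, world axes, zero at the start.
- robot.get_moment(): the same for the moment, N m.
- robot.get_grip_width(): finger opening in m.
- robot.get_finger_force(): force on a finger pad.
Only numpy, scipy, OpenCV 4.12 (cv2) and the standard library are available. Lean on these libraries where they do the work, as an engineer would, in place of code of your own. Each camera call takes 0.05 s, during which the arm holds its last target. There are 200 camera calls.

## Task

Make the empty bulk-density hopper ready for filling: push the shutter's handle along the slot of its guide tube until the shutter is fully home under the funnel, then push the handle over sideways and down to the end of the side notch, so that the shutter is locked. Push and press only, with the fingertips or the outside of the fingers: do not take the knob between the fingers. Leave the jar, beaker, spatula and brush as they are, and finish with the hand clear.

Things in the scene. Friction and masses are not known exactly. Their poses are not given: they have to be found in the camera images.
- hopper: Bulk-density apparatus screwed to the bench: grey painted steel stand, deck top 160 mm above the bench, funnel at one end, slotted guide tube at the other. Origin on the bench plane, straight below the shut, upright handle. x runs level along the shutter rod to the funnel, z up, y level, left of x. The stand spans x -115 to +285 mm, y -90 to +90 mm.
- corner (a point): Corner of the L-shaped slot, on the guide tube's axis (hopper x = 0, y = 0, 182 mm above the bench). The tube, light grey, 34 mm outside, lies along hopper x from -90 to +30 mm. The slot's long leg, 13 mm wide, on top, lets the upright pin run from x = -60 mm to 0; at x = 0 the side notch, 14.5 mm wide, goes round the tube to the -y side.
- funnel (a point): Centre of the steel funnel's rim, 318 mm above the bench, 195 mm from the slot's corner along the hopper's x. The rim is 156 mm in diameter; the funnel narrows to 48 mm below.
- shutter (a joint): Travel of the shutter, m: 0 fully open (pin at hopper x = -60 mm), 0.060 fully home (pin at x = 0, against the slot's end). Grows towards the funnel; the handle moves with it. May start part way. About 4 N moves it, friction keeps it where it is left. The pin can be turned over only within 4 mm of home.
- handle (a joint): Turn of the handle about the tube's axis, rad: 0 upright, growing as it goes over to the hopper's -y side; the end of the side notch stops it at about 1.28. In the long leg it has about 0.15 rad of play. About 1 to 2 N at the knob turns it; friction holds it about where it is left.
- knob (a point): Centre of the handle's black ball knob, 28 mm in diameter, 68 mm from the tube's axis (250 mm above the bench when upright), on a steel pin 10 mm in diameter of which about 37 mm show between tube and knob.
- jar: Bystander: closed glass jar with white cap, 60 mm in diameter, 85 mm high, standing on the bench beside the hopper. Origin: centre of its underside.
- beaker: Bystander: open steel beaker, 64 mm in diameter, 80 mm high, standing on the bench beside the hopper. Origin: centre of its underside.
- spatula: Bystander: spatula with wooden handle, 200 mm long, blade 65 mm wide, lying on the bench, 20 mm high. Origin: at its middle on the bench, x along its length to the blade.
- brush: Bystander: flat brush with wooden handle, 200 mm long, 42 mm wide, lying on the bench, 20 mm high. Origin: at its middle on the bench, x along its length to the bristles.

How it is judged:
On the way, in this order (a step that is already met when the one before it is completed fails the run):
1. the shutter is pushed home along the slot, the handle not yet turned down (value of joint shutter above 0.054 m and value of joint handle below 0.9 rad).
2. the handle is pushed over to the end of the side notch (value of joint handle above 1.1 rad and value of joint shutter above 0.054 m), for 0.2 s.
At the end, for the whole second after the job is handed in: The shutter is home (joint above 54 mm of 60), the handle lies at the end of the side notch (turned more than 1.1 rad of about 1.28) and rests there (all of step 2 and velocity of joint handle between -0.05 and 0.05 rad/s); the robot touches nothing.
It fails at once if the knob is taken between the fingers (the grasp point comes within 16 mm of its centre) (distance between the grasp point and knob below 0.016 m).
It fails at once if a bystander is lifted or moved by more than 20 mm (distance of any of jar, beaker, spatula, brush from where it was at the start of the episode above 0.02 m).
It also fails if it takes over 51 s, if anything falls off the work surface, if the arm or the gripper's body presses on something with over 40 N, if the wrist force passes 120 N, or if a joint passes its speed limit or range.

## Working session

There is one attempt and no reset: what is moved stays moved. The work goes in short steps, each a Python script; the robot and the scene stay as the last script left them, time stands still between calls to the robot, and variables do not carry over. Pictures are saved under pics/ and viewed, at most 10 in all, crops included, and the job is handed in when it is done.

```bash
mkdir -p pics; cat > h.py <<'E'
import numpy as np, cv2
from plant import robot, camera
def ray(c,uv):
    K=c["mtx"];d=np.array([(uv[0]-K[0,2])/K[0,0],(uv[1]-K[1,2])/K[1,1]])
    s=d.copy()
    for _ in range(20): s=d/(1+c["k1"]*(s@s))
    M=np.array(c["world_to_cam"]);R=M[:3,:3];o=-R.T@M[:3,3]
    return o,R.T@np.array([s[0],-s[1],-1.])
def onz(c,uv,z):
    o,d=ray(c,uv);return o+d*(z-o[2])/d[2]
def tri(c1,u1,c2,u2):
    o1,d1=ray(c1,u1);o2,d2=ray(c2,u2)
    t=np.linalg.lstsq(np.c_[d1,-d2],o2-o1,rcond=None)[0]
    a=o1+t[0]*d1;b=o2+t[1]*d2
    return (a+b)/2,np.linalg.norm(a-b)
def proj(c,p):
    q=np.array(c["world_to_cam"])@np.r_[p,1];s=np.array([q[0],-q[1]])/-q[2]
    s=s*(1+c["k1"]*(s@s));K=c["mtx"];return np.array([K[0,0]*s[0]+K[0,2],K[1,1]*s[1]+K[1,2]])
E
python3 - <<'E'
from h import *
import pickle
D={}
for n in("scene","top"):
    c=camera(n);D[n]=c;cv2.imwrite(f"pics/{n}0.png",c["img"][:,:,::-1]);M=np.array(c["world_to_cam"]);print(n,-M[:3,:3].T@M[:3,3])
pickle.dump(D,open("d.pkl","wb"));print(robot.get_t())
E
```

```text
scene [ 0.53276657 -0.34963997  1.04744516]
top [0.49950375 0.02490987 1.03957253]
0.1
```

View pics/scene0.png

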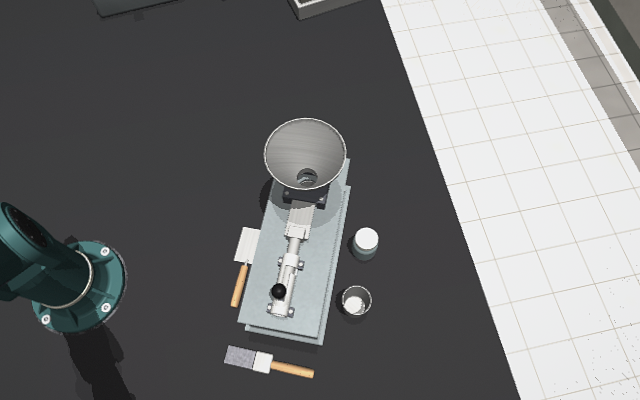

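View pics/top0.png

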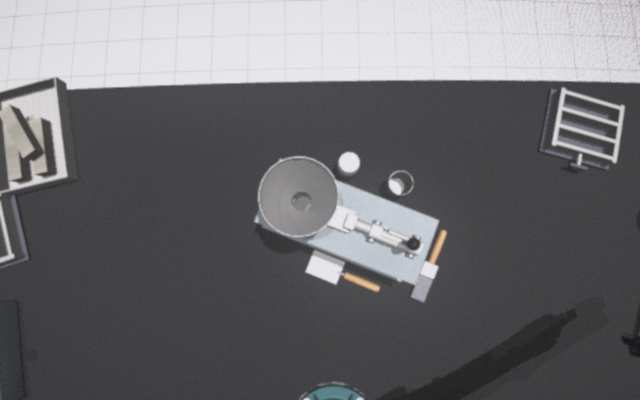

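The scene view shows the knob at about (279,291) and the funnel rim centred near (305,154). In the top view the knob is at (414,242) and the rim near (299,197). The jar and beaker stand on the hopper's far (-y) side. Next I'll measure these precisely.

```bash
cat > m.py <<'E'
from h import *
def knob(c,g,r=14,th=45):
    x0,y0=int(g[0]-r),int(g[1]-r);im=c["img"][y0:y0+2*r,x0:x0+2*r].max(2)
    n,l,s,ce=cv2.connectedComponentsWithStats((im<th).astype(np.uint8))
    # component nearest guess
    i=min((i for i in range(1,n) if s[i,4]>20),key=lambda i:np.hypot(*(ce[i]-r)))
    pts=cv2.findContours((l==i).astype(np.uint8),0,1)[0][0]
    (cx,cy),rad=cv2.minEnclosingCircle(pts)
    return np.array(ce[i])+[x0,y0],s[i],rad
E
python3 - <<'E'
from m import *
import pickle
D=pickle.load(open("d.pkl","rb"));s,t=D["scene"],D["top"]
ks=knob(s,(279,291));kt=knob(t,(414,242));print(ks,kt)
P,e=tri(s,ks[0],t,kt[0]);print("knob",P,e)
# funnel rim: outer bright-vs-dark ; ellipse from contour of rim
for n,c,g in(("s",s,(305,154)),("t",t,(299,197))):
    for z in(.318,):print(n,"funnel",onz(c,g,z))
print(tri(s,(305,154),t,(299,197)))
# deck mask: bluish grey
for n,c in(("s",s),("t",t)):
    im=c["img"].astype(int);m=((im[...,2]-im[...,0]>8)&(im.max(2)>110)).astype(np.uint8)
    nn,l,st,ce=cv2.connectedComponentsWithStats(m)
    for i in np.argsort(-st[1:,4])[:3]+1:print(n,st[i],ce[i])
ims=[]
for c,(x,y,w,h) in((s,(220,110,160,240)),(t,(240,140,220,160))):
    ims.append(cv2.resize(c["img"][y:y+h,x:x+w,::-1],None,fx=2.4 if h>200 else 1.8,fy=2.4 if h>200 else 1.8,interpolation=2))
H=max(i.shape[0] for i in ims)
cv2.imwrite("pics/crop.png",np.hstack([cv2.copyMakeBorder(i,0,H-i.shape[0],0,0,0) for i in ims]));print(ims[0].shape,ims[1].shape)
E
```

```text
Traceback (most recent call last):
  File "m.py", line 6, in knob
    i=min((i for i in range(1,n) if s[i,4]>20),key=lambda i:np.hypot(*(ce[i]-r)))
ValueError: min() iterable argument is empty
```

```bash
python3 - <<'E'
from m import *
import pickle
D=pickle.load(open("d.pkl","rb"));s,t=D["scene"],D["top"]
for c,g in((s,(279,291)),(t,(414,242))):
    print(c["img"][g[1]-12:g[1]+13:2,g[0]-12:g[0]+13:2].max(2))
for th in(60,80,100):
  try:
    ks=knob(s,(279,291),14,th);kt=knob(t,(414,242),14,th);P,e=tri(s,ks[0],t,kt[0]);print(th,ks,kt,"knob",P,e)
  except Exception as ex: print(th,ex)
print("funnel",onz(s,(305,154),.318),onz(t,(299,197),.318),tri(s,(305,154),t,(299,197)))
for n,c in(("s",s),("t",t)):
    im=c["img"].astype(int);m=((im[...,2]-im[...,0]>8)&(im.max(2)>110)).astype(np.uint8)
    nn,l,st,ce=cv2.connectedComponentsWithStats(m)
    for i in np.argsort(-st[1:,4])[:3]+1:print(n,st[i],ce[i])
ims=[]
for c,(x,y,w,h) in((s,(220,110,160,240)),(t,(240,140,220,160))):
    f=2.4 if h>200 else 1.8
    ims.append(cv2.resize(c["img"][y:y+h,x:x+w,::-1],None,fx=f,fy=f,interpolation=2))
H=max(i.shape[0] for i in ims)
cv2.imwrite("pics/crop.png",np.hstack([cv2.copyMakeBorder(i,0,H-i.shape[0],0,0,0) for i in ims]))
E
```

```text
[[189 191 188 191 192 117 207 224 206 228 230 233 234]
 [190 190 191 193 195 140 217 208 214 233 218 244 230]
 [191 190 190 193 182  73  57 168 220 236 205 240 227]
 [192 190 194 124  17  27  27  23  57 244 174 239 223]
 [191 196 180  15  30  33  34  31  23 123 208 237 204]
 [191 181  77  26  33  47  54  41  30  20 240 233 191]
 [192 179  54  27  35  60  94  40  31  14 250 228 175]
 [193 112  85  28  32  35  37  32  25  42 246 221 161]
 [192 123 112  23  28  32  31  29  19 150 238 214 144]
 [195 189 114 112  30  23  19  23  65 209 220 194 141]
 [191 196 122 118 137 127  71  89  97 236 216 187 164]
 [193 197 196 158 212 233 245 245 151 229 209 167 178]
 [189 131 116 185 207 228 236 240 238 223 199 152 178]]
[[213 212 211 214 214 211 214 213 213 213 212 214 215]
 [210 215 213 213 215 214 215 214 212 214 214 213 214]
 [193 200 210 210 213 195 190 206 212 214 215 214 214]
 [221 214 201 197 198 132 140 183 213 200 213 213 215]
 [194 215 222 197 120  76  74 136 195 177 208 213 214]
 [145 133 157 118  64  62  65  67  98 168 209 213 213]
 [114  92  80  63  60  65  77  70  65 150 202 211 212]
[... 691 characters left out ...]
6,  15,  17, 200], dtype=int32), 8.621519088745117) (array([412.15151515, 243.43181818]), array([  3,   9,  17,  13, 132], dtype=int32), 8.062357902526855) knob [ 0.48501165 -0.16366555  0.24314689] 4.418704863409836e-05
funnel [0.58147836 0.06517239 0.318     ] [0.57782091 0.06773803 0.318     ] (array([0.58016364, 0.06823333, 0.31218194]), np.float64(0.0034138329511416462))
s [ 238  159  113  186 8589] [296.94399814 269.86727209]
s [ 79 242  43  78 878] [106.57061503 273.50683371]
s [  0 209  22  38 364] [  7.43681319 230.82967033]
t [ 305  181  134  120 6015] [379.50756442 236.64538653]
t [305 387  56  13 476] [333.12605042 393.45798319]
t [ 12 196  16  64 198] [ 19.03535354 227.27272727]
```

View pics/crop.png

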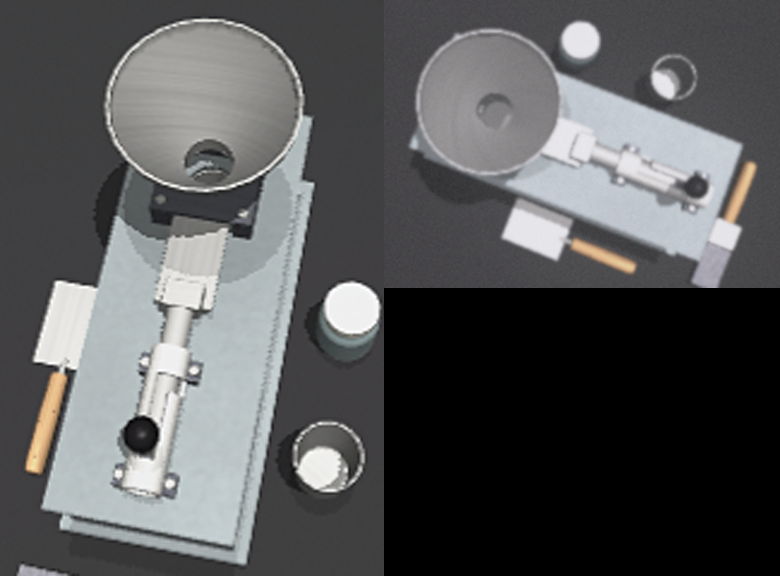

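Both views agree that the pin is near the open end: knob at (0.485,-0.163), funnel at (0.580,0.067), about 250 mm apart (255 mm would be fully open). I'll close the fingers, raise the hand over the knob, and take a close wrist view.

```bash
python3 - <<'E'
from m import *
print(robot.get_tcp_rot().round(3).tolist())
robot.grasp();print("w",robot.get_grip_width())
a=np.deg2rad(67.6);x=np.array([np.cos(a),np.sin(a),0]);y=np.array([-x[1],x[0],0])
# tool z down; try the yaws, closest in joints
p=np.array([.48,-.15,.42]);q0=np.array(robot.get_joints())
z=np.array([0,0,-1.])
best=None
for tx in(x,-x,y,-y):
    R=np.c_[tx,np.cross(z,tx),z];q=robot.inverse_kinematics(p,R)
    print(tx.round(2),None if q is None else np.round(q,2))
    if q is not None and (best is None or abs(q[6])<abs(best[0][6])):best=(np.array(q),R)
np.save("R.npy",best[1])
P=np.array(robot.get_eef_pos());P[2]=.42;robot.move_linear(P,vel=.25)
robot.reach(p,best[1])
c=camera("wrist");cv2.imwrite("pics/w1.png",c["img"][:,:,::-1])
import pickle;pickle.dump(c,open("w.pkl","wb"));print(robot.get_t(),robot.get_wrist_force())
E
```

```text
[[0.913, 0.408, -0.001], [0.408, -0.913, 0.002], [-0.0, -0.002, -1.0]]
w 0.0003684168819362382
[0.38 0.92 0.  ] [ 0.5   0.14 -0.32  1.86  0.05  1.15 -0.23]
[-0.38 -0.92 -0.  ] [ 1.1   0.25 -1.07  1.84  0.23  1.19  2.71]
[-0.92  0.38  0.  ] [ 0.78  0.17 -0.65  1.85  0.11  1.16  1.27]
[ 0.92 -0.38 -0.  ] [ 0.18  0.12  0.04  1.87 -0.01  1.14 -1.74]
3.7583 [ 0.60993257 -0.69515125 -0.02158641]
```

View pics/w1.png

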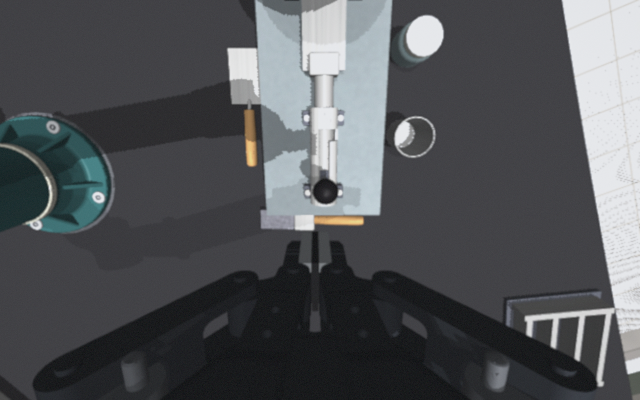

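The wrist view shows the hopper axis running almost exactly up the image. The knob is at (325,190), the screw pairs at (306/340,118) and (307/341,192), and the deck edges meet the end at (267,216) and (380,215).

```bash
python3 - <<'E'
from m import *
import pickle
D=pickle.load(open("d.pkl","rb"));s,t=D["scene"],D["top"];w=pickle.load(open("w.pkl","rb"))
kw=knob(w,(325,190),16,60);ks=knob(s,(279,291),14,60);print(kw,ks)
K,e=tri(w,kw[0],s,ks[0]);print("knob",K,e, onz(w,kw[0],.25),onz(s,ks[0],.25))
mid=lambda a,b,z:(onz(w,a,z)+onz(w,b,z))/2
m1=mid((257,2),(391,2),.16);m2=mid((266.5,212),(380.5,212),.16)
s1=mid((306,118),(340,118),.165);s2=mid((307,192),(341,192),.165)
F=(onz(s,(305,154),.318)+onz(t,(299,197),.318))/2
print("deck width",np.linalg.norm(onz(w,(266.5,212),.16)-onz(w,(380.5,212),.16)))
for n,a,b in(("deck",m2,m1),("screws",s2,s1),("m2F",m2,F),("s2F",s2,F)):
    d=(b-a)[:2];print(n,a[:2],b[:2],np.degrees(np.arctan2(d[1],d[0])),np.hypot(*d))
d=(F-m2)[:2];x=d/np.hypot(*d);y=np.array([-x[1],x[0]]);O=F[:2]-.195*x
for n,p in(("knob",K),("knobz",onz(s,ks[0],.25)),("deckend",m2),("s1",s1),("s2",s2),("F",F),("m1",m1)):print(n,(p[:2]-O)@x,(p[:2]-O)@y)
print(O,x)
E
```

```text
(array([324.88302752, 190.55045872]), array([  4,   4,  25,  25, 436], dtype=int32), 12.542693138122559) (array([278.35119048, 290.79761905]), array([  6,   6,  15,  16, 168], dtype=int32), 7.7163166999816895)
knob [ 0.48593906 -0.16555282  0.25337386] 0.00018880622791644705 [ 0.48581467 -0.16638407  0.25      ] [ 0.48564514 -0.16476816  0.25      ]
deck width 0.161316672899855
deck [ 0.46636021 -0.21680848] [0.56462443 0.02313391] 67.72930364015684 0.25928403682687434
screws [ 0.47840527 -0.18876748] [ 0.51410643 -0.09754243] 68.62698400347944 0.09796215316260741
m2F [ 0.46636021 -0.21680848] [0.57964964 0.06645521] 68.20139017845902 0.30507837419980294
s2F [ 0.47840527 -0.18876748] [0.57964964 0.06645521] 68.36225365437177 0.27457065593961977
knob -0.05521724069009397 0.0008546951331483578
knobz -0.05459783473899235 0.0014189816559245605
deckend -0.11007837419980292 3.9004703401924077e-17
s1 0.018389876850633834 -4.322531285158677e-05
s2 -0.07956957377464684 -0.000770882819755476
F 0.19500000000000003 2.2814435105957502e-17
m1 0.14919686143912453 -0.002136337430882037
[ 0.5072373  -0.11460128] [0.37134531 0.92849484]
```

Everything is consistent: tube axis through O = (0.507,-0.1146) at 68.2°, knob at hopper x ≈ -55 mm and upright. I'll push along the slot, watching the wrist force.

```bash
cat >> m.py <<'E'
O=np.array([.5072,-.1146]);hx=np.array([.37135,.92849]);hy=np.array([-hx[1],hx[0]])
def W(x,y,z): return np.r_[O+x*hx+y*hy,z]
R=np.c_[np.r_[hx,0],np.cross([0,0,-1.],np.r_[hx,0]),[0,0,-1.]]
def hop():
    p=robot.get_eef_pos();return np.round([(p[:2]-O)@hx*1e3,(p[:2]-O)@hy*1e3,p[2]*1e3],1)
def F():
    f=robot.get_wrist_force();return np.round([f[:2]@hx,f[:2]@hy,f[2]],1)
E
python3 - <<'E'
from m import *
robot.reach(W(-.112,0,.42),R)
robot.move_linear(W(-.112,0,.236),vel=.15)
print(hop(),F())
robot.move_linear(W(-.04,0,.236),vel=.06);print(hop(),F())
for x in np.arange(-.036,-.019,.002):
    robot.move_linear(W(x,0,.236),vel=.03);f=F();print(hop(),f)
    if f[0]<-15:break
robot.move_linear(W(-.06,0,.236),vel=.15)
robot.move_linear(W(-.06,.0,.34),vel=.15)
c=camera("scene");k=knob(c,(285,265),25,60);P=onz(c,k[0],.25);print(k,(P[:2]-O)@hx,(P[:2]-O)@hy,robot.get_t())
cv2.imwrite("pics/s2.png",cv2.resize(c["img"][150:350,180:420,::-1],None,fx=3,fy=3))
E
```

```text
[-111.8   -0.7  236.8] [ 0.2 -0.8  1.1]
[-39.5  -0.  236. ] [-1.  -0.4  0. ]
[-35.9   0.  236. ] [-1.8 -0.2  0.5]
[-34.  -0. 236.] [-3.4 -1.1  1. ]
[-31.8  -0.  236. ] [-3.2 -0.2 -0.1]
[-29.7   0.  236. ] [-1.8 -1.   0.3]
[-27.7  -0.  236. ] [-1.8 -0.8 -0.2]
[-25.7  -0.  236. ] [-2.4 -0.7  1.2]
[-23.7   0.  236. ] [-2.4 -1.1  1. ]
[-21.8   0.  236. ] [-2.4 -1.3  0.9]
[-2.14e+01  1.00e-01  2.36e+02] [-5.7 -0.6  1.9]
(array([282.81132075, 276.21226415]), array([  0,  11,  47,  38, 636], dtype=int32), 25.037710189819336) -0.02681082986774268 -0.0009350156100131646 10.4583
```

View pics/s2.png

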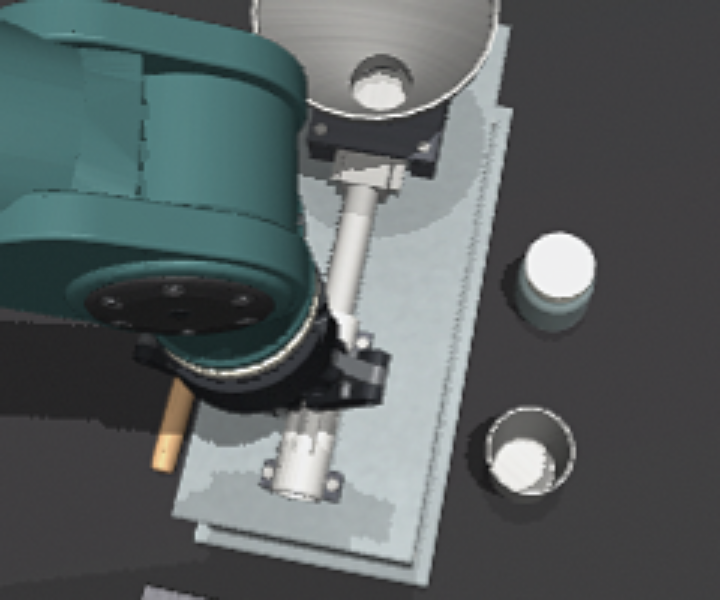

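The shutter plate now covers the funnel mouth and the push stalled at TCP x = -21.4 mm with the force rising. The arm hides the knob, so I'll check it with the wrist camera.

```bash
python3 - <<'E'
from m import *
robot.move_linear(W(-.06,0,.40),vel=.2)
c=camera("wrist");g=proj(c,W(0,0,.25));print(g)
k=knob(c,g,26,60);P=onz(c,k[0],.25);print(k,(P[:2]-O)@hx,(P[:2]-O)@hy,robot.get_t())
cv2.imwrite("pics/w2.png",c["img"][:,:,::-1])
E
```

```text
[314.80141495 122.28285743]
(array([314.31560892, 120.22298456]), array([ 13,  10,  28,  29, 583], dtype=int32), 14.374017715454102) 0.0018693209781703857 0.0004545617912548282 10.9583
```

View pics/w2.png

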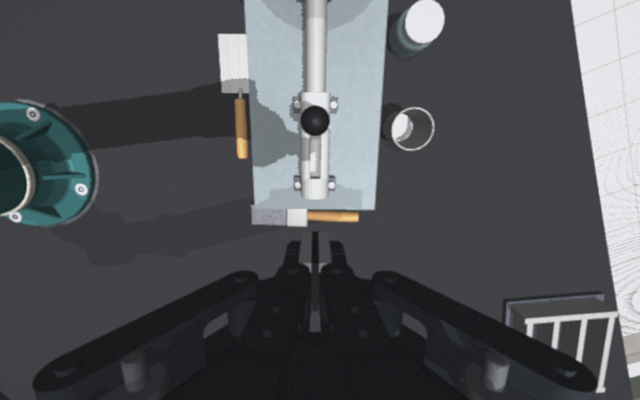

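The knob is at hopper x ≈ +2 mm and upright, so the shutter is home. Now I'll push it sideways from the +y side, then press down from above.

```bash
python3 - <<'E'
from m import *
robot.move_linear(W(.001,.058,.38),vel=.2)
robot.move_linear(W(.001,.058,.236),vel=.15);print(hop(),F())
robot.move_linear(W(.001,.03,.236),vel=.08);print(hop(),F())
for y in np.arange(.024,-.0131,-.006):
    robot.move_linear(W(.001,y,.236),vel=.05);f=F();print(hop(),f)
    if abs(f).max()>20:break
robot.move_linear(W(.001,.01,.236),vel=.15)
robot.move_linear(W(.001,.01,.33),vel=.2)
robot.move_linear(W(-.07,-.02,.38),vel=.25)
c=camera("wrist");g=proj(c,W(.001,-.04,.237))
k=knob(c,g,30,60);P=onz(c,k[0],.237);print(g,k,(P[:2]-O)@hx,(P[:2]-O)@hy,robot.get_t())
cv2.imwrite("pics/w3.png",c["img"][:,:,::-1])
E
```

```text
[  1.1  57.2 236.6] [ 0.5 -0.3  0.4]
[  1.   29.5 236. ] [ 0.4 -0.3 -0.2]
[  1.   23.8 236. ] [-0.4 -0.9  0.5]
[  1.1  17.5 236. ] [-0.8 -0.4 -0.3]
[  1.1  11.3 236.1] [ 0.3  0.1 -0.6]
[  1.    5.4 236. ] [-0.5  0.3  0.1]
[  1.   -0.6 236.1] [ 0.3  0.1 -0.8]
[  1.   -6.7 236.1] [ 1.2 -0.3 -0.6]
[  1.  -12.7 236.1] [0.1 0.6 0.5]
[337.93530311 109.60119908] (array([337.66820276, 108.74654378]), array([ 17,  15,  29,  31, 651], dtype=int32), 15.09872055053711) 0.001737005361462117 -0.03974459444564037 16.5
```

View pics/w3.png

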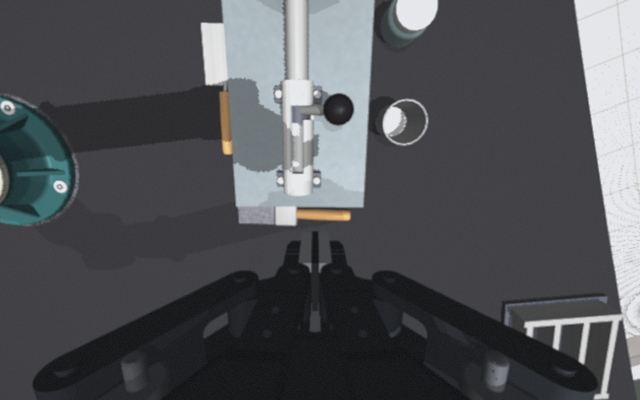

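The knob is in the notch, turned about 0.62 rad (y = -40 mm), at pixel (338,109). I'll now press it down along its arc with the fingertips on top.

```bash
python3 - <<'E'
from m import *
A=lambda th,dz=0:W(.0015,-.068*np.sin(th),.204+.068*np.cos(th)+dz)
robot.move_linear(A(.62,.05),vel=.25)
robot.move_linear(A(.62,.004),vel=.12);print(hop(),F())
for th in np.r_[np.arange(.7,1.25,.1),1.26,1.3,1.34,1.38]:
    robot.move_linear(A(th),vel=.05);f=F();print(round(th,2),hop(),f)
    if abs(f).max()>18:break
robot.move_linear(A(1.2,.12),vel=.15)
robot.move_linear(W(-.09,-.04,.38),vel=.25)
c=camera("wrist");g=proj(c,W(.001,-.065,.2015))
k=knob(c,g,30,60);P=onz(c,k[0],.2015);print(g,k,(P[:2]-O)@hx,(P[:2]-O)@hy,robot.get_t(),F())
cv2.imwrite("pics/w4.png",c["img"][:,:,::-1])
E
```

```text
[  0.8 -40.  264.1] [0.3 0.2 0.5]
0.7 [  1.7 -45.8 257.1] [-0.3 -1.9  3.2]
0.8 [  1.8 -50.5 252.4] [-0.3 -3.9  4. ]
0.9 [  1.6 -53.3 246.4] [ 0.2 -3.3  3.9]
1.0 [  1.3 -55.3 239.7] [ 0.7 -0.8  0.2]
1.1 [  1.3 -59.3 233.8] [ 0.  -0.1 -0.6]
1.2 [  1.4 -63.  228. ] [ 0.5 -0.1  0.3]
1.26 [  1.5 -64.7 224.6] [-0.5  0.2 -1.7]
1.3 [  1.5 -65.7 222.3] [ 0.4 -0.1  1.4]
1.34 [  1.5 -66.7 220.1] [-0.5 -0.3  4.3]
1.38 [  1.6 -67.6 218.2] [0.3 1.3 8.3]
[340.09581002  89.3067177 ] (array([350.18834951,  94.6223301 ]), array([  19,   17,   41,   43, 1030], dtype=int32), 26.63421630859375) -0.00405783501032609 -0.07526757712406164 21.95 [ 0.8 -0.4 -0.4]
```

View pics/w4.png

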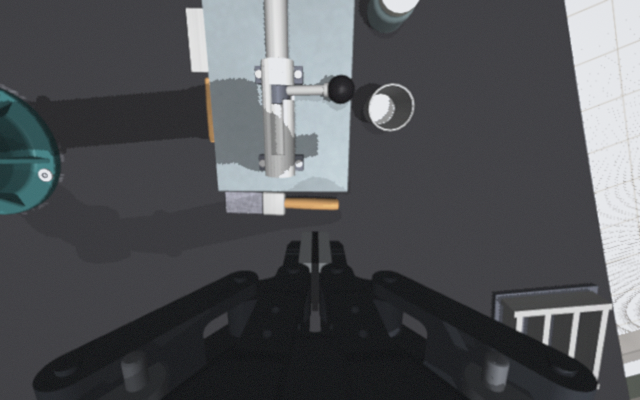

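The knob is at (341,89), matching the 1.28 rad prediction of (340,89). The force rose to 8 N against the end stop, well above the 2 N that turns the handle. The bystanders look untouched and the hand is clear, so I'm handing in.

```bash
python3 - <<'E'
from m import *
robot.sleep(.3);print(robot.get_t(),robot.hand_in())
E
```

```text
the job is handed in; nothing more can be done
22.25 None
```

The shutter was pushed home, the handle was pressed to the end of its side notch, and the hand was clear when I handed the job in at 22.25 s; the hand-in returned no verdict.

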